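# Offer up the lid of a bone case to its hinges and hold it for the pins

### The arm

A 6-joint arm with a two-finger parallel gripper is mounted at the origin on the work surface. World frame = base frame: x ahead of the robot, y to its left, z up, the work surface at z = 0. Lengths are in m, angles in rad, forces in N, time in s.
With the tool pointing down it reaches from about 0.3 to 0.75 m from the base axis. Payload 8.5 kg.
Tool frame: the origin (TCP) lies at the very end of the fingers, on their centre line; the grasp point (between the pads) lies bot.tcp_to_grasp behind it (bot.tcp_to_grasp is the distance from the TCP to the grasp point, in m); z points along the fingers, y is the direction in which the jaws open and shut (so a half turn about z gives the same grasp; the last joint's range is limited). The gripper opens to 85 mm and grips with 20 to 120 N. Pads are 22 mm wide; open, the fingers measure 114 mm over their backs; the gripper's body (76 mm by 85 mm) begins 54 mm behind the grasp point. The pads swing forward as they close: fully open they stand 13 mm farther back than shut.
Start: joints at [0.986, 0.381, 1.297, -0, 1.464, -0.215], TCP at [0.199, 0.513, 0.231] pointing down, gripper open.
Joint ranges: [-3.11, 3.11], [-0.89, 2.33], [0.22, 2.48], [-1.42, 4.56], [0.17, 2.85], [-2.88, 2.88]. Speed limits (rad/s): [2.39, 2.39, 3.14, 3.14, 3.14, 3.14].

### API

Orientations are given as a unit quaternion [x, y, z, w].
In Python, from rig import readout, cams, job_done, bot gives the robot as it stands.
- The arm moves only by the tool servo_tool, never from a script. Its arguments are lists of equal length, an entry for each row: "slide": the shift along the tool's x, y, z in mm, a list of three; "yaw": the turn about the tool's z in degrees; "claw": the finger opening in mm, from 0 to 85.4. A call has 1 to 8 rows; each row shifts and turns the commanded pose from where the row before left it, along the tool's axes as they then stand; what a row does not reach is not made up. A row lasts 1/10 s, in which the tool goes at most 50 mm and 8.59 degrees, less where a joint would pass 70% of its speed; a pose out of reach is approached as far as the arm can. A call is refused whole if a number of a shift passes 50 or a number of a turn 8.59, either way. A call with a gripper value outside its range is refused whole. The fingers move at their own pace and stop on an object; the grip force is fixed at half the most. Time passes only in rows, so rows that do not move let the fingers close. It gives the time, the measured TCP pose, the force and the opening at its end, in the units of the state.
- readout.observe(): the state, without advancing time (a new reading comes with each control period).
- cams.snapshot(name): name is "scene" or "top" or "wrist"; returns a dict with "frame" (420x560x3 uint8, blue, green, red), "intrinsics" (3x3 intrinsics, pixels), "extrinsics" (4x4, takes a point from camera to world coordinates); the wrist camera has in their place "T_tool_cam" (4x4, takes a point from camera to tool coordinates, whose origin is the TCP and whose axes are the flange's). Camera axes: x right, y up, looking along -z (the intrinsics and any distortion apply to the point x, -y, -z); pixel columns grow to the right and rows downward; lengths in m; the calibration is good to about 2 mm. A picture is of the moment at which its call begins: read the wrist's pose just before it. There is no depth.
- job_done(): hands the job in, once; it reports no verdict.
The state is a dict: "clock": time; "joints": joint angles; "joint_velocities": joint speeds; "effort": joint torques, N m; "ee_pos": TCP position; "orientation": TCP orientation; "contact_force": force on the tool from outside, world axes, zero at the start; "ft_torque": the same for the moment, N m; "width": finger opening in m.
Only numpy, scipy, OpenCV 4.12 (cv2) and the standard library are available. Lean on these libraries where they do the work, as an engineer would, in place of code of your own. Each camera call takes 0.05 s, during which the arm holds its last target. There are 200 camera calls.

### The job

The plywood bone case on the bench has lost its hinge pins, and its hinged lid is standing on edge in the dowel rack among other boards. Lift the lid straight out of the rack, bring it over the back of the case and lower it gently, upright, so that the lid's hinge knuckles go in between the case's knuckles and the pin holes line up at both hinges. Finish while still holding the lid there, steady and without leaning your weight on the hinges, so that a colleague can push the pins in; do not let go, and leave the other boards, the pins, the bones and the calipers where they are.

Things in the scene. Friction and masses are not known exactly. Their poses are not given: they have to be found in the camera images.
- bone_case: Open plywood case with bones inside, fixed to the bench, 150 (x) by 240 (y) by 95 mm high. Origin: centre of its underside; z up; front wall (two toggle catches) to -x, towards the robot; turned up to 0.3 rad; at the left or the right. On top of its back wall (+x) are two steel hinge leaves at y = +80 and -80 mm, each with two outer knuckles behind the wall.
- case_hole_left (a point): Hinge at the case's +y end: centre of the 24 mm gap between its two knuckles (tubes along y, 18 mm long, 14 mm outside, 8 mm pin hole), on the pin axis. It lies 8 mm behind the back wall's outer face (case x = +83, y = +80 mm), at rim height, 95 mm above the bench. Axes as the case; pin axis y.
- case_hole_right (a point): The same for the hinge at the case's -y end (case x = +83, y = -80 mm), 160 mm from the other.
- lid: The case's lid, the only board with hinges: plywood panel 12 mm thick (x), 240 wide (y), 150 high (z), about 0.3 kg, on edge in the rack. Origin: centre of the lower edge; z up. Two hinge leaves (1.5 mm proud) low on its inner face (x = -6 mm). Lined up, it stands behind the case, inner face to it, axes along the case's, lower edge 103 mm above the bench, 1 mm over the case's knuckles.
- lid_hole_left (a point): Centre, on the pin axis, of the lid's knuckle at its +y end (tube along y, 20 mm long, so 2 mm play each side in the case's gap; 14 mm outside, 8 mm pin hole). It hangs below the lower edge: lid x = -6, y = +80, z = -8 mm. It belongs at case_hole_left. Axes as the lid.
- lid_hole_right (a point): The same for the lid's knuckle at its -y end (lid x = -6, y = -80, z = -8 mm). It belongs at case_hole_right.
- lid_top (a point): Middle of the lid's top edge, 150 mm above its lower edge, 175 mm above the bench as it stands in the rack. Plain and free to pinch; two small steel catch plates sit 75 mm to either side on the outer face.
- rack: Wooden rack fixed to the bench: base 190 (x) by 90 (y) by 25 mm high; origin at the centre of its underside; turned up to 0.35 rad. Three slots across it at x = -70, 0 and +70 mm, each between upright 10 mm dowels 17 mm apart whose tops are 105 mm above the bench. Each slot holds one board, lower edge on the base; which one varies.
- plain_board: Plain plywood board without hinges, 12 mm thick (x), 240 wide (y), 130 mm high (z), on edge in the rack; origin: centre of its lower edge. Leave alone.
- cork_board: Cork board between card, 12 mm thick (x), 200 wide (y), 122 mm high (z), on edge in the rack; origin: centre of its lower edge. Leave alone.
- pin_a: Steel hinge pin, 6 mm thick, 70 mm long with a short bent end, lying on the bench; origin on the bench under its middle. For the colleague: leave alone.
- pin_b: A second such pin. Leave alone.
- vertebra: Brown vertebra, about 85 by 80 by 20 mm, on the bench. Leave alone.
- rib: Curved piece of rib, about 120 mm long, 9 mm thick, on the bench. Leave alone.
- long_bone: Long bone, 200 mm, about 25 mm thick, on the bench at the back. Leave alone.
- calipers: Steel vernier calipers, 215 mm long, 10 mm high, on the bench at the back. Leave alone.
Not all that is in view belongs to the job. What is shaped like the lid but yellow is not meant.

How it is judged:
By the outcome, as a careful person would: the job done as asked, in the order asked, and still so for the second after the job is handed in, while the arm keeps its last pose, push and grip.
It also fails if it takes over 38 s, if anything falls off the work surface, if the arm or the gripper's body presses on something with over 40 N, if the wrist force passes 120 N, or if a joint passes its speed limit or range.

## Working session

There is one attempt and no reset: what is moved stays moved. The work goes in short steps, Python scripts to look and compute and a tool call to move; the robot and the scene stay as the last step left them, time stands still between calls to the robot, and variables do not carry over. Pictures are saved under pics/ and viewed, about 8 in all and at most 12, crops included, and the job is handed in when it is done.

Besides the shell and the picture viewer there is one more tool, called after ">>>" as name([rows], argument=value, ...), one row to a line, values as JSON. servo_tool: Moves the arm, as the interface text tells. Its arguments: {"type":"object","properties":{"slide":{"type":"array"},"yaw":{"type":"array"},"claw":{"type":"array"}},"required":["slide","yaw","claw"]}

```bash
ls; mkdir -p pics
python3 - <<'E'
from rig import readout,cams,bot
import cv2,numpy as np
s=readout.observe();print(s);print(bot.tcp_to_grasp)
for n in("scene","top"):
    d=cams.snapshot(n);cv2.imwrite(f"pics/{n}0.png",d["frame"]);print(n,d["intrinsics"].tolist(),np.round(d["extrinsics"],4).tolist(),[k for k in d])
    np.savez(f"{n}0.npz",**{k:d[k] for k in("frame","intrinsics","extrinsics")})
E
```

```text
pics
{'clock': 0.0, 'joints': array([ 9.85731034e-01,  3.81185562e-01,  1.29827142e+00, -1.96494630e-05,
        1.46362104e+00, -2.15258943e-01]), 'joint_velocities': array([-1.64454125e-03, -8.36069693e-05, -4.14099266e-04,  7.33318471e-05,
        8.46226430e-04,  2.34814877e-04]), 'effort': array([-5.34136561e-04, -4.48466492e+01, -2.31279391e+01, -2.62168305e-04,
        4.82446238e-03, -6.79331288e-05]), 'ee_pos': array([0.19860266, 0.51256368, 0.2307138 ]), 'orientation': array([ 1.83850269e-01,  9.82953980e-01, -6.87816158e-04, -2.80330028e-04]), 'contact_force': array([ 0.15376848, -0.5242828 ,  1.10332741]), 'ft_torque': array([-0.01947064,  0.01725191, -0.02387415]), 'width': 0.08557840618223618}
0.0187
scene [[504.7578469662723, 0.0, 278.5901426262329], [0.0, 504.7578469662723, 203.08083557362755], [0.0, 0.0, 1.0]] [[0.0498, -0.6725, 0.7385, 1.4555], [0.9988, 0.0323, -0.0379, -0.0261], [0.0017, 0.7394, 0.6732, 1.0225], [0.0, 0.0, 0.0, 1.0]] ['frame', 'intrinsics', 'extrinsics']
top [[379.9586007433238, 0.0, 277.1075854059905], [0.0, 379.9586007433238, 208.1151617753307], [0.0, 0.0, 1.0]] [[0.0496, 0.9759, -0.2124, 0.1825], [-0.9987, 0.0498, -0.0043, -0.002], [0.0064, 0.2124, 0.9772, 1.3173], [0.0, 0.0, 0.0, 1.0]] ['frame', 'intrinsics', 'extrinsics']
```

View pics/scene0.png

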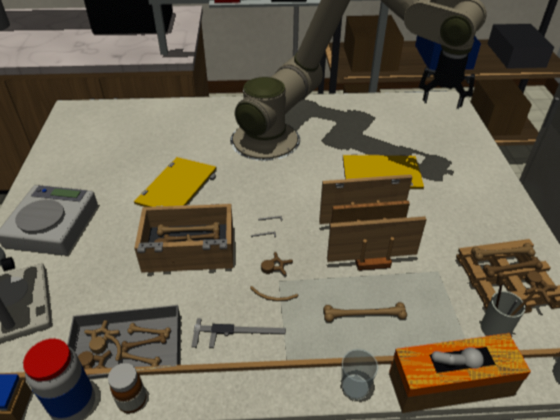

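View pics/top0.png

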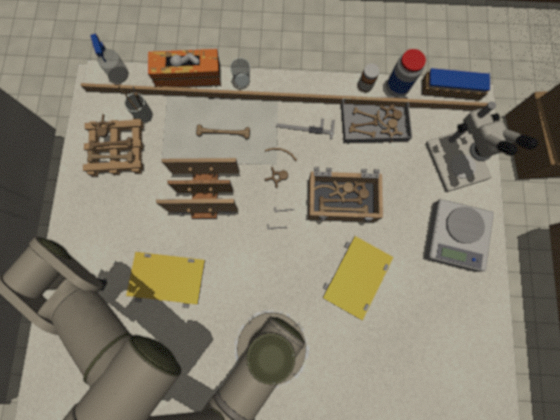

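The lid appears to be the rack board nearest the robot, with two catch plates on its +x face near (337,188) and (395,183) in the scene view. The case is at -y, top view (345,195). I'll enlarge both.

Run:
```python
import cv2,numpy as np
s=cv2.imread("pics/scene0.png");t=cv2.imread("pics/top0.png")
r=lambda a,x0,y0,x1,y1,w,h:cv2.resize(a[y0:y1,x0:x1],(w,h),interpolation=cv2.INTER_CUBIC)
g=lambda a:np.clip(a*1.3,0,255).astype(np.uint8)
# scene: rack 300..440,165..280 ; case 125..245,195..280 at x5 => two stacked pictures
A=r(s,310,165,430,275,480,440); 
C=r(t,150,150,250,222,800//2,288)
cv2.imwrite("pics/c1.png",g(np.vstack([r(s,300,170,430,275,650,525)])))
cv2.imwrite("pics/c2.png",g(np.vstack([r(s,130,200,240,275,770,525)])))
cv2.imwrite("pics/c3.png",g(np.vstack([r(t,150,150,260,222,770,504)])))
```

```text
(no output)
```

View pics/c1.png

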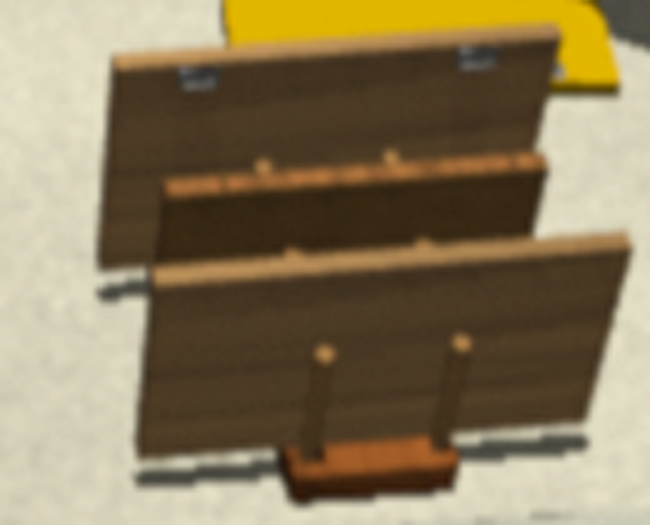

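View pics/c2.png

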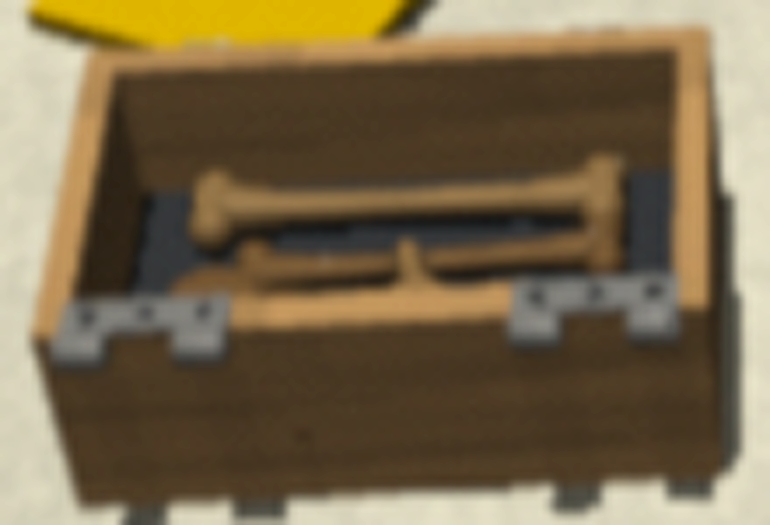

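Scene crops confirm that the lid has catch plates on its +x face, so it needs no half turn. Its top edge runs from (323,182.2) to (411.2,176.6). The case hinges are on the +x wall. Next, a top crop of the rack and case.

Run:
```python
import cv2,numpy as np
t=cv2.imread("pics/top0.png")
a=cv2.resize(t[150:226,152:252],(700,532),interpolation=cv2.INTER_CUBIC)
b=cv2.resize(t[160:230,295:395],(700,490),interpolation=cv2.INTER_CUBIC)
a=np.vstack([cv2.resize(t[150:224,150:250],(400*1,296),interpolation=cv2.INTER_CUBIC),cv2.resize(t[160:234,295:395],(400,296),interpolation=cv2.INTER_CUBIC)])
cv2.imwrite("pics/c4.png",np.clip(a*1.4,0,255).astype(np.uint8))
```

```text
(no output)
```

View pics/c4.png

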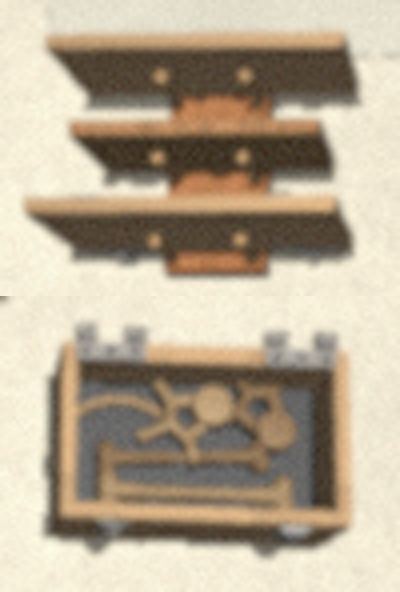

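Top crop: the lid's top edge runs from (156.8,201.2) to (234.2,201.2). The case's hinge-gap centres are near (322.7,170.5) and (370.2,172.2). Triangulating.

```bash
cat > h.py <<'E'
import numpy as np
from scipy.optimize import least_squares
F=np.diag([1,-1,-1.])
def proj(K,E,P):
    p=F@(E[:3,:3].T@(np.atleast_2d(P)-E[:3,3]).T); q=K@p; return (q[:2]/q[2]).T
def ray(K,E,uv,z):
    d=E[:3,:3]@F@np.linalg.inv(K)@np.array([*uv,1.]); return E[:3,3]+d*(z-E[2,3])/d[2]
def tri(obs):  # [(K,E,uv)]
    f=lambda P:np.concatenate([(proj(K,E,P)[0]-uv) for K,E,uv in obs])
    r=least_squares(f,[.4,0,.1]);return r.x,np.abs(r.fun).max()
def toolE(s,T):
    from scipy.spatial.transform import Rotation as R
    W=np.eye(4);W[:3,:3]=R.from_quat(s["orientation"]).as_matrix();W[:3,3]=s["ee_pos"];return W@T
E
python3 - <<'E'
from h import *
S=np.load("scene0.npz");T=np.load("top0.npz");s=(S["intrinsics"],S["extrinsics"]);t=(T["intrinsics"],T["extrinsics"])
for n,a,b in [("lidL +y",(411.2,176.6),(156.75,201.2)),("lidR -y",(323,182.2),(234.2,201.2))]:
    x,e=tri([(*s,np.array(a)),(*t,np.array(b))]);print(n,x.round(4),round(e,1),ray(*s,a,.175).round(4),ray(*t,b,.175).round(4))
# hinge gap centres: scene crop
for n,a,b in [("hL",(130+593/7,200+312/7),(295+111/4,160+(338-296)/4)),("hR",(130+140/7,200+335/7),(295+301/4,160+(345-296)/4))]:
    x,e=tri([(*s,np.array(a)),(*t,np.array(b))]);print(n,x.round(4),round(e,1),ray(*s,a,.095).round(4),ray(*t,b,.095).round(4))
cs=[(130+x/7,200+y/7) for x,y in[(40,340),(712,306),(90,52),(708,30)]]
ct=[(295+x/4,160+(y-296)/4) for x,y in[(352,352),(62,347),(352,524),(62,517)]]
for a,b in zip(cs,ct): print("corner",ray(*s,a,.095).round(4),ray(*t,b,.095).round(4))
E
```

```text
lidL +y [0.4348 0.3778 0.1714] 0.6 [0.4387 0.3776 0.175 ] [0.4337 0.3746 0.175 ]
lidR -y [0.4469 0.14   0.1717] 1.0 [0.4505 0.1416 0.175 ] [0.4459 0.1364 0.175 ]
hL [ 0.5852 -0.142   0.0958] 0.5 [ 0.5845 -0.1412  0.095 ] [ 0.5855 -0.1437  0.095 ]
hR [ 0.5875 -0.3022  0.0947] 0.4 [ 0.588  -0.3013  0.095 ] [ 0.5876 -0.3036  0.095 ]
corner [ 0.5887 -0.3364  0.095 ] [ 0.5836 -0.3465  0.095 ]
corner [ 0.5837 -0.0988  0.095 ] [ 0.5754 -0.1027  0.095 ]
corner [ 0.438 -0.341  0.095] [ 0.4361 -0.3451  0.095 ]
corner [ 0.4368 -0.1031  0.095 ] [ 0.4299 -0.1072  0.095 ]
```

>>> servo_tool([
  [0, 0, -30],
  [-40, -19, -20],
  [-45, -21, -20],
  [-45, -22, 0],
  [-45, -22, 0],
  [-45, -22, 0],
  [-45, -22, 0],
  [-45, -22, 0],
], yaw=[0, 0, 0, 0, 0, 0, 0, 0], claw=[85, 85, 85, 85, 85, 85, 85, 85])

```text
clock: 0.9
ee_pos: [0.432, 0.2618, 0.2998]
orientation: [0.184, 0.983, -0.0, -0.0]
contact_force: [0.5, 2.0, -0.6]
width: 0.0851
```

>>> servo_tool([
  [0, 0, 0],
  [0, 0, 0],
  [0, 0, 0],
  [0, 0, 0],
  [0, 0, 0],
  [0, 0, 0],
  [0, 0, 0],
  [0, 0, 0],
], yaw=[8.25, 8.25, 8.25, 8.25, 8.25, 8.25, 8.25, 8.25], claw=[85, 85, 85, 85, 85, 85, 85, 85])

```text
clock: 1.7
ee_pos: [0.4309, 0.2636, 0.2997]
orientation: [0.692, 0.722, -0.0, -0.0]
contact_force: [0.2, -0.6, 1.0]
width: 0.0855
```

```bash
cat >> h.py <<'E'
def look(name,i):
    from rig import readout,cams
    import cv2
    s=readout.observe();d=cams.snapshot(name)
    E=toolE(s,d["T_tool_cam"]) if name=="wrist" else d["extrinsics"]
    np.savez(f"{i}.npz",K=d["intrinsics"],E=E,frame=d["frame"]);cv2.imwrite(f"pics/{i}.png",np.clip(d["frame"]*1.3,0,255).astype(np.uint8))
    ang=np.degrees(np.arctan2(*(toolE(s,np.eye(4))[[1,0],1])))
    print(s["clock"],"pos",s["ee_pos"].round(4),"q",s["orientation"].round(4),"yang",ang.round(2),"F",s["contact_force"].round(2),"T",s["ft_torque"].round(3),"w",round(s["width"],4),"j",s["joints"].round(2));return s,d,E
E
python3 - <<'E'
from h import *
s,d,E=look("wrist","w1");print(d["T_tool_cam"].round(3).tolist())
K=d["intrinsics"]
print(proj(K,E,[[.435,.376,.172],[.447,.14,.172]]))
E
```

```text
1.7 pos [0.4309 0.2636 0.2997] q [ 6.917e-01  7.222e-01 -4.000e-04 -2.000e-04] yang 2.47 F [ 0.2  -0.58  1.03] T [ 0.045  0.059 -0.022] w 0.0855 j [ 0.31  0.26  1.28 -0.    1.6   0.27]
[[0.001, 0.951, 0.31, 0.079], [1.0, -0.001, 0.001, -0.0], [0.001, 0.31, -0.951, -0.143], [0.0, 0.0, 0.0, 1.0]]
[[298.25614861  35.00950564]
 [296.68097804 328.11650409]]
```

View pics/w1.png

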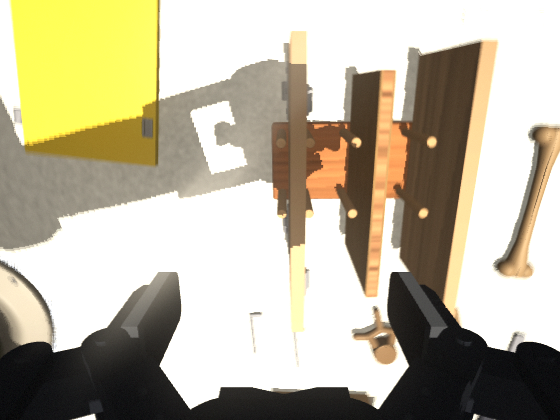

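The wrist view shows the lid's top edge from (298,32) to (297.5,330.5), which agrees with the prediction.

Run:
```python
from h import *
w=np.load("w1.npz");S=np.load("scene0.npz");T=np.load("top0.npz");s=(S["intrinsics"],S["extrinsics"]);t=(T["intrinsics"],T["extrinsics"])
W=(w["K"],w["E"])
L=ray(*W,(298,32.5),.175);R=ray(*W,(297.5,330.5),.175);print(L,R,(L+R)/2,np.degrees(np.arctan2(-(L-R)[0],(L-R)[1])),np.linalg.norm(L-R))
for a,b,c in [((411.2,176.6),(156.75,201.2),(298,32.5)),((323,182.2),(234.2,201.2),(297.5,330.5))]:
    print(tri([(*s,np.array(a)),(*t,np.array(b)),(*W,np.array(c))]))
```

```text
[0.43465295 0.37715727 0.175     ] [0.447632   0.13981376 0.175     ] [0.44114247 0.25848552 0.175     ] 3.130084334041296 0.23769812137848306
(array([0.43476146, 0.37763781, 0.17140187]), np.float64(0.5977808073184292))
(array([0.44770409, 0.13905091, 0.17375556]), np.float64(1.125047096500225))
```

>>> servo_tool([
  [-5.6, 10, 0],
  [0, 0, 0],
  [0, 0, 30],
  [0, 0, 30],
  [0, 0, 30],
  [0, 0, 30],
  [0, 0, 25],
  [0, 0, 15],
], yaw=[-0.6, 0, 0, 0, 0, 0, 0, 0], claw=[45, 45, 45, 45, 45, 45, 45, 45])

```text
clock: 2.55
ee_pos: [0.4408, 0.2581, 0.138]
orientation: [0.685, 0.729, -0.001, -0.001]
contact_force: [0.9, 0.2, 0.5]
width: 0.0451
```

>>> servo_tool([
  [0, 0, 0],
  [0, 0, 0],
  [0, 0, 0],
  [0, 0, 0],
  [0, 0, 0],
  [0, 0, 0],
  [0, 0, 0],
  [0, 0, 0],
], yaw=[0, 0, 0, 0, 0, 0, 0, 0], claw=[45, 5, 5, 5, 5, 5, 5, 5])

```text
clock: 3.35
ee_pos: [0.4419, 0.2587, 0.1412]
orientation: [0.686, 0.728, 0.001, 0.001]
contact_force: [-0.3, 0.3, 6.5]
width: 0.0111
```

Run:
```python
from h import *
look("wrist","w2")
```

```text
3.35 pos [0.4419 0.2587 0.1412] q [6.856e-01 7.279e-01 1.100e-03 7.000e-04] yang 3.43 F [-0.28  0.28  6.52] T [ 0.023  0.023 -0.029] w 0.0111 j [ 0.3   0.4   1.55 -0.    1.19  0.24]
```

>>> servo_tool([
  [0, 0, -5],
  [0, 0, -15],
  [0, 0, -20],
  [0, 0, -25],
  [0, 0, -25],
  [0, 0, -25],
  [0, 0, -25],
  [0, 0, -20],
], yaw=[0, 0, 0, 0, 0, 0, 0, 0], claw=[5, 5, 5, 5, 5, 5, 5, 5])

```text
clock: 4.2
ee_pos: [0.441, 0.2584, 0.3014]
orientation: [0.686, 0.728, 0.0, 0.0]
contact_force: [1.1, -0.2, -2.2]
width: 0.0111
```

Run:
```python
from h import *
look("wrist","w3");look("scene","s3")
```

```text
4.2 pos [0.441  0.2584 0.3014] q [6.857e-01 7.279e-01 1.000e-04 1.000e-04] yang 3.42 F [ 1.07 -0.23 -2.24] T [0.005 0.025 0.005] w 0.0111 j [ 0.3   0.27  1.26 -0.    1.61  0.24]
4.25 pos [0.4418 0.2587 0.3044] q [0.6856 0.7279 0.0024 0.0014] yang 3.43 F [ 0.57 -0.27  1.42] T [ 0.037 -0.093 -0.007] w 0.0116 j [ 0.3   0.27  1.26 -0.    1.61  0.24]
```

>>> servo_tool([
  [-10, 0, 0],
  [-25, 0, 0],
  [-40, 0, 0],
  [-40, 0, 0],
  [-40, 0, 0],
  [-40, 0, 0],
  [-40, 0, 0],
  [-40, 0, 0],
], yaw=[0, 0, 0, 0, 0, 0, 0, 0], claw=[5, 5, 5, 5, 5, 5, 5, 5])

```text
clock: 5.1
ee_pos: [0.4566, -0.018, 0.2985]
orientation: [0.686, 0.728, -0.001, -0.001]
contact_force: [0.1, 0.8, -2.1]
width: 0.0118
```

>>> servo_tool([
  [-40, 5, 0],
  [-40, 15, 0],
  [-40, 20, 0],
  [-40, 22, 0],
  [-25, 22, 0],
  [-15, 18, 0],
  [-5, 13, 0],
  [0, 5, 0],
], yaw=[0, 0, 0, 0, 0, 0, 0, 0], claw=[5, 5, 5, 5, 5, 5, 5, 5])

```text
clock: 5.9
ee_pos: [0.5897, -0.2147, 0.2973]
orientation: [0.686, 0.727, -0.001, -0.002]
contact_force: [-0.6, 1.1, -2.3]
width: 0.0113
```

>>> servo_tool([
  [0, 0, 0],
  [0, 0, 0],
], yaw=[0, 0], claw=[5, 5])

```text
clock: 6.1
ee_pos: [0.589, -0.2131, 0.2996]
orientation: [0.686, 0.728, -0.0, -0.001]
contact_force: [0.3, -0.1, -2.4]
width: 0.0114
```

Run:
```python
from h import *
import cv2
s,d,E=look("scene","s4");look("wrist","w4");
im=d["frame"]
cv2.imwrite("pics/s4c.png",np.clip(cv2.resize(im[110:290,110:270],(711,800),interpolation=cv2.INTER_CUBIC)[:600]*1.4,0,255).astype(np.uint8))
c=cv2.resize(im[130:280,120:260],(560,600),interpolation=cv2.INTER_CUBIC)
cv2.imwrite("pics/s4c.png",np.clip(c*1.4,0,255).astype(np.uint8))
```

```text
6.1 pos [ 0.589  -0.2131  0.2996] q [ 6.856e-01  7.280e-01 -2.000e-04 -6.000e-04] yang 3.43 F [ 0.26 -0.06 -2.45] T [ 0.002  0.065 -0.054] w 0.0114 j [-0.54  0.49  0.92 -0.    1.73 -0.6 ]
6.15 pos [ 0.589  -0.2131  0.3   ] q [ 6.856e-01  7.279e-01 -1.000e-04 -2.000e-04] yang 3.43 F [ 0.    0.22 -2.54] T [ 0.02  -0.017 -0.057] w 0.0112 j [-0.54  0.49  0.92 -0.    1.73 -0.6 ]
```

View pics/s4c.png

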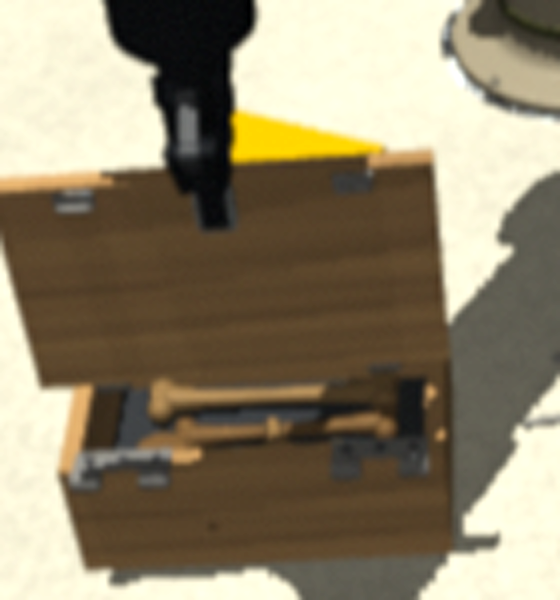

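View pics/w4.png

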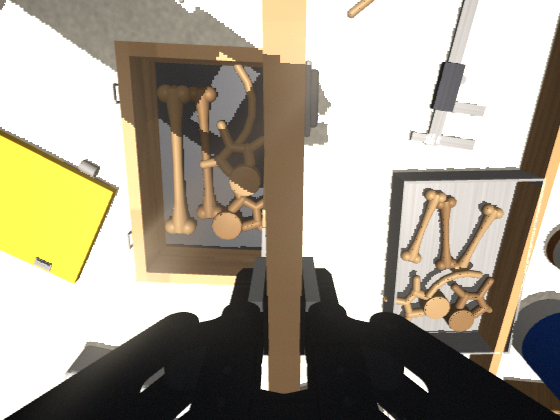

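The wrist view shows the case's front rim corners at (117,42) and (137,283), the left hinge peeking out at x 305–318, y 62–137, and the lid's top edge crossing near x 285.

Run:
```python
from h import *
import cv2
w=np.load("w4.npz");S=np.load("s4.npz");W=(w["K"],w["E"]);s=(S["K"],S["E"])
A=ray(*W,(117,42),.095);B=ray(*W,(137,283),.095);d=A-B
th=np.arctan2(-d[0],d[1]);print(A,B,np.linalg.norm(d),np.degrees(th))
c=(A+B)/2; ex=np.array([np.cos(th),np.sin(th),0]);print("hole mid from wrist",c+ex*.158)
# fit case pose from scene0/top0 picks + wrist corners ; x=(cx,cy,th)
T=np.load("top0.npz");t=(T["intrinsics"],T["extrinsics"])
loc=np.array([[75,-120],[75,120],[-75,-120],[-75,120],[83,80],[83,-80]])*1e-3
cs=[(40,340),(712,306),(90,52),(708,30),(593,None),(140,None)]
cs=np.array([(130+x/7,200+y/7) for x,y in[(40,340),(712,306),(90,52),(708,30)]])
ct=np.array([(295+x/4,160+(y-296)/4) for x,y in[(352,352),(62,347),(352,524),(62,517)]])
def pts(p,z=.095):
    R=np.array([[np.cos(p[2]),-np.sin(p[2])],[np.sin(p[2]),np.cos(p[2])]]);q=loc@R.T+p[:2];return np.c_[q,np.full(len(q),z)]
for name,use in [("s","s"),("t","t"),("w","w"),("st","st"),("stw","stw")]:
    def f(p):
        P=pts(p);r=[]
        if"s"in use:r.append((proj(*s,P[:4])-cs).ravel())
        if"t"in use:r.append((proj(*t,P[:4])-ct).ravel()*1.3)
        if"w"in use:r.append((proj(*W,P[[3,2]])-[(117,42),(137,283)]).ravel()*.5)
        return np.concatenate(r)
    r=least_squares(f,[.51,-.22,0.02]);print(name,r.x[:2].round(4),np.degrees(r.x[2]).round(2),"holes",pts(r.x)[4:].round(4).tolist(),np.abs(r.fun).max().round(2))
# lid: fit x,y,z,yaw in scene, lower outer corners + upper right
c=np.array([(120+x/4,130+y/4) for x,y in[(42,387),(447,360),(433,165)]])
ll=np.array([[6,-120,0],[6,120,0],[6,120,150]])*1e-3
def L(p):
    R=np.array([[np.cos(p[2]),-np.sin(p[2]),0],[np.sin(p[2]),np.cos(p[2]),0],[0,0,1]]);return ll@R.T+[p[0],p[1],p[3]]
r=least_squares(lambda p:(proj(*s,L(p))-c).ravel(),[.59,-.21,.05,.185]);print("lid scene",r.x.round(4),np.degrees(r.x[2]),r.fun.round(2))
print("pred lid px",proj(*s,L([.589,-.2131,.06,.188])).round(1).tolist(),c.tolist())
```

```text
[ 0.43440309 -0.10620163  0.095     ] [ 0.43647859 -0.34693833  0.095     ] 0.24074564585709168 0.49396087416105755
hole mid from wrist [ 0.59343497 -0.22520784  0.095     ]
s [ 0.5115 -0.2197] 1.16 holes [[0.5929, -0.138, 0.095], [0.5961, -0.298, 0.095]] 0.74
t [ 0.5063 -0.2253] 1.37 holes [[0.5874, -0.1434, 0.095], [0.5912, -0.3033, 0.095]] 1.17
w [ 0.5104 -0.2257] 0.52 holes [[0.5927, -0.145, 0.095], [0.5942, -0.305, 0.095]] 0.21
st [ 0.5078 -0.2228] 1.28 holes [[0.589, -0.141, 0.095], [0.5926, -0.3009, 0.095]] 2.11
stw [ 0.509  -0.2235] 1.16 holes [[0.5904, -0.1418, 0.095], [0.5936, -0.3018, 0.095]] 2.27
lid scene [ 0.5812 -0.2132  0.0472  0.1755] 2.703555210985298 [ 0.03  0.    0.31  0.03 -0.31 -0.03]
pred lid px [[128.9, 225.8], [231.7, 218.1], [227.6, 168.5]] [[130.5, 226.75], [231.75, 220.0], [228.25, 171.25]]
```

>>> servo_tool([
  [0, -10, 0],
  [0, -15, 0],
  [0, -5, 0],
  [0, 0, 0],
  [0, 0, 0],
], yaw=[0.8, 0.9, 0.8, 0, 0], claw=[5, 5, 5, 5, 5])

```text
clock: 6.7
ee_pos: [0.5599, -0.2149, 0.3002]
orientation: [0.701, 0.713, 0.0, 0.0]
contact_force: [0.1, 0.3, -2.2]
width: 0.0115
```

Run:
```python
from h import *
import cv2
s,d,E=look("wrist","w5");im=d["frame"]
s2,d2,E2=look("scene","s5");im2=d2["frame"]
a=cv2.resize(im[30:290,100:390],None,fx=2.2,fy=2.2,interpolation=cv2.INTER_CUBIC)
cv2.imwrite("pics/m5.png",np.clip(a.astype(float)*.9,0,255).astype(np.uint8));print(a.shape)
```

```text
6.7 pos [ 0.5599 -0.2149  0.3002] q [7.013e-01 7.128e-01 1.000e-04 3.000e-04] yang 0.93 F [ 0.15  0.27 -2.15] T [-0.034 -0.011  0.006] w 0.0115 j [-0.56  0.44  1.01  0.    1.69 -0.58]
6.75 pos [ 0.56   -0.2149  0.3001] q [7.013e-01 7.129e-01 1.000e-04 1.000e-04] yang 0.94 F [-0.19 -0.4  -2.31] T [-0.024  0.025 -0.022] w 0.0111 j [-0.56  0.44  1.01  0.    1.69 -0.58]
(572, 638, 3)
```

View pics/m5.png

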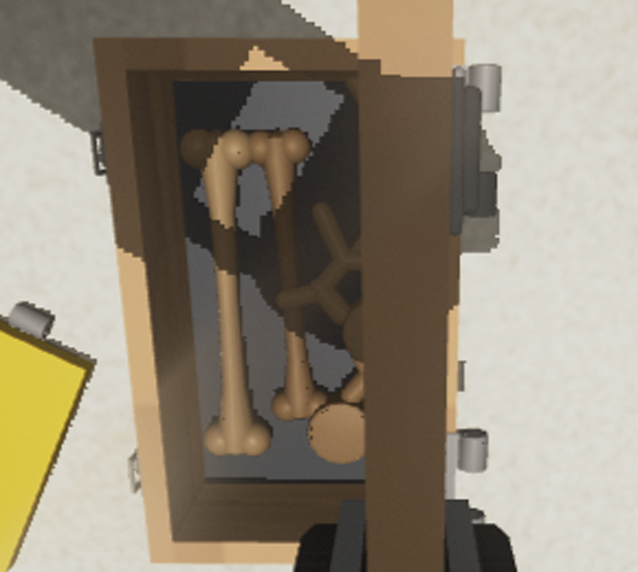

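The enlarged wrist crop shows the case's rim corners at (95,38), (150,562) and (464,40). The left hinge's upper knuckle is at x 470–502, y 65–111. The right hinge's upper knuckle is at x 458–488, y 430–472.

```bash
cat > fit5.py <<'E'
from h import *
w=np.load("w5.npz");W=(w["K"],w["E"])
print("K",w["K"][0,0],"cam",w["E"][:3,3])
px=lambda a:np.array(a,float)/2.2+[100,30]
# case-frame points (mm): 3 rim corners, knuckle outer side midpoints at z95 (x=90), knuckle ends
pts=np.array([[-75,120,95],[-75,-120,95],[75,120,95],[90,101,95],[90,-59,95]])*1e-3
obs=px([(95,38),(150,562),(464,40),(502,88),(488,451)])
def P(p,q=pts):
    c,s_=np.cos(p[2]),np.sin(p[2]);return q@np.array([[c,-s_,0],[s_,c,0],[0,0,1]]).T+[p[0],p[1],0]
r=least_squares(lambda p:(proj(*W,P(p))-obs).ravel(),[.51,-.22,.02])
holes=np.array([[83,80,95],[83,-80,95]])*1e-3
print(r.x[:2],np.degrees(r.x[2]),"holes",P(r.x,holes).round(4).tolist());print("resid px",r.fun.reshape(-1,2).round(2).tolist())
for y in (110,92,68,50,-50,-68,-92,-110): print(y,((proj(*W,P(r.x,np.array([[.083,y*1e-3,.102]])))-[100,30])*2.2).round(1)[0], end=" ")
lid=P(r.x,np.array([[.089,0,0]]))[0];print("\nlid origin target",lid)
E
python3 fit5.py
```

```text
K 362.08793469144183 cam [ 0.5580407  -0.13584355  0.44272005]
[ 0.50894207 -0.22411982] 0.798982633131415 holes [[0.5908, -0.143, 0.095], [0.593, -0.303, 0.095]]
resid px [[-0.77, -0.18], [0.15, 0.49], [1.01, -0.48], [-0.2, 0.63], [-0.2, -0.26]]
110 [486.9  64.5] 92 [485.4 112.3] 68 [483.3 173.5] 50 [481.9 217.6] -50 [474.6 438.2] -68 [473.4 474. ] -92 [471.8 520.1] -110 [470.7 553.5] 
lid origin target [ 0.59793342 -0.22287877  0.        ]
```

>>> servo_tool([
  [-3, 10, 0],
  [-5, 17, 0],
  [0, 10.8, 0],
  [0, 0, 10],
  [0, 0, 20],
  [0, 0, 17],
  [0, 0, 10],
  [0, 0, 3],
], yaw=[0.1, 0, 0, 0, 0, 0, 0, 0], claw=[5, 5, 5, 5, 5, 5, 5, 5])

```text
clock: 7.6
ee_pos: [0.5971, -0.2221, 0.2386]
orientation: [0.702, 0.712, -0.0, -0.001]
contact_force: [-0.4, -0.9, -2.4]
width: 0.0112
```

>>> servo_tool([
  [0, 0, 0],
  [0, 0, 0],
  [0, 0, 0],
], yaw=[0, 0, 0], claw=[5, 5, 5])

```text
clock: 7.9
ee_pos: [0.5978, -0.2225, 0.2408]
orientation: [0.702, 0.712, 0.0, 0.001]
contact_force: [0.0, -0.1, -1.9]
width: 0.0115
```

Run:
```python
from h import *
import cv2
s,d,E=look("scene","s6");f=np.mean([d["frame"].astype(float)]+[look("scene","s6b")[1]["frame"].astype(float) for _ in range(3)],0)
a=cv2.resize(f[195:270,125:250],None,fx=6,fy=6,interpolation=cv2.INTER_CUBIC)
cv2.imwrite("pics/m6.png",np.clip(a*1.6,0,255).astype(np.uint8));print(a.shape)
```

```text
7.9 pos [ 0.5978 -0.2225  0.2408] q [7.021e-01 7.121e-01 2.000e-04 8.000e-04] yang 0.81 F [ 0.01 -0.11 -1.94] T [ 0.006 -0.033 -0.016] w 0.0115 j [-0.54  0.53  1.01 -0.    1.59 -0.56]
7.95 pos [ 0.5977 -0.2225  0.2407] q [7.021e-01 7.121e-01 1.000e-04 6.000e-04] yang 0.81 F [ 0.79 -0.27 -2.66] T [-0.004  0.     0.016] w 0.0112 j [-0.54  0.53  1.01 -0.    1.59 -0.56]
8.0 pos [ 0.5977 -0.2225  0.2406] q [7.021e-01 7.121e-01 1.000e-04 5.000e-04] yang 0.81 F [ 0.71 -0.2  -2.24] T [ 0.032  0.079 -0.002] w 0.0109 j [-0.54  0.53  1.01 -0.    1.59 -0.56]
8.05 pos [ 0.5977 -0.2224  0.2404] q [7.021e-01 7.121e-01 1.000e-04 4.000e-04] yang 0.81 F [ 0.47 -0.71 -2.51] T [-0.036 -0.058  0.006] w 0.0114 j [-0.54  0.53  1.01 -0.    1.59 -0.56]
(450, 750, 3)
```

View pics/m6.png

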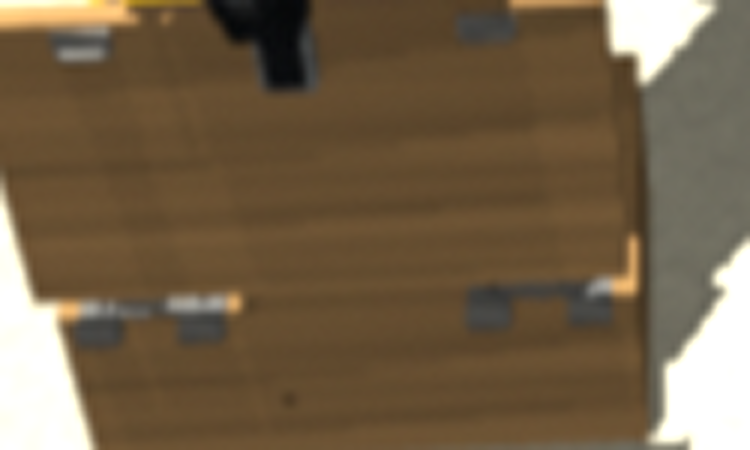

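Run:
```python
from h import *
S=np.load("s6.npz");s=(S["K"],S["E"]);c=lambda P:((proj(*s,P)-[125,195])*6).round(1).tolist()
def P(p,q):
    k,n=np.cos(p[2]),np.sin(p[2]);return (np.array(q)*1e-3)@np.array([[k,-n,0],[n,k,0],[0,0,1]]).T+[p[0],p[1],0]
cp=[.50894,-.22412,np.radians(.8)]
lp=[.5977,-.2229,np.radians(.81)];z=125
print("lid LL,LR,plates",c(P(lp,[[6,-120,z],[6,120,z],[6,-75,z+145],[6,75,z+145]])))
print("gapR, gapL at front x90",c(P(cp,[[90,-80,95],[90,80,95]])),"rim back corners",c(P(cp,[[75,-120,95],[75,120,95]])),"bench",c(P(cp,[[75,120,0]])))
```

```text
lid LL,LR,plates [[27.5, 302.2], [624.9, 275.1], [73.2, 29.9], [479.2, 13.2]]
gapR, gapL at front x90 [[142.2, 339.0], [532.8, 321.1]] rim back corners [[49.2, 316.6], [630.0, 290.2]] bench [[643.6, 438.5]]
```

In this view lid and case share the same offset of about +8 px, the scene camera's bias, so y is aligned to about 0.3 mm. Lowering gently with force checks.

>>> servo_tool([
  [0, 0, 3],
  [0, 0, 2],
  [0, 0, 2],
  [0, 0, 2],
  [0, 0, 1],
  [0, 0, 1],
  [0, 0, 0],
  [0, 0, 0],
], yaw=[0, 0, 0, 0, 0, 0, 0, 0], claw=[5, 5, 5, 5, 5, 5, 5, 5])

```text
clock: 8.9
ee_pos: [0.5976, -0.2224, 0.2291]
orientation: [0.702, 0.712, 0.0, 0.0]
contact_force: [0.2, 0.9, -1.7]
width: 0.0112
```

>>> servo_tool([
  [0, 0, 1],
  [0, 0, 1],
  [0, 0, 1],
  [0, 0, 1],
  [0, 0, 0],
  [0, 0, 0],
], yaw=[0, 0, 0, 0, 0, 0], claw=[5, 5, 5, 5, 5, 5])

```text
clock: 9.5
ee_pos: [0.5976, -0.2224, 0.225]
orientation: [0.702, 0.712, -0.0, -0.0]
contact_force: [0.1, -0.1, -2.3]
width: 0.0116
```

>>> servo_tool([
  [0, 0, 1],
  [0, 0, 1],
  [0, 0, 1],
  [0, 0, 1],
  [0, 0, 0.5],
  [0, 0, 0],
  [0, 0, 0],
], yaw=[0, 0, 0, 0, 0, 0, 0], claw=[5, 5, 5, 5, 5, 5, 5])

```text
clock: 10.2
ee_pos: [0.5976, -0.2224, 0.2205]
orientation: [0.702, 0.712, 0.0, 0.0]
contact_force: [-0.0, -0.3, -3.0]
width: 0.011
```

```bash
cat > st.py <<'E'
from rig import readout
import numpy as np
s=readout.observe();print(s["clock"],s["ee_pos"].round(5),s["contact_force"].round(2),s["ft_torque"].round(3),s["effort"].round(2),round(s["width"],4))
E
python3 st.py
```

```text
10.2 [ 0.59761 -0.22239  0.22053] [-0.   -0.32 -3.  ] [ 0.028 -0.002  0.015] [ -0.   -55.6  -24.68   0.     0.    -0.  ] 0.011
```

>>> servo_tool([
  [0, 0, 1],
  [0, 0, 0.5],
  [0, 0, 0],
], yaw=[0, 0, 0], claw=[5, 5, 5])

```text
clock: 10.5
ee_pos: [0.5976, -0.2224, 0.2189]
orientation: [0.702, 0.712, -0.0, -0.0]
contact_force: [-0.3, 0.1, -3.5]
width: 0.0112
```

>>> servo_tool([
  [0, 0, 0.5],
  [0, 0, 0],
], yaw=[0, 0], claw=[5, 5])

```text
clock: 10.7
ee_pos: [0.5976, -0.2224, 0.2185]
orientation: [0.702, 0.712, -0.0, -0.0]
contact_force: [0.6, -0.0, -2.2]
width: 0.0113
```

>>> servo_tool([
  [0, 0, 0.5],
  [0, 0, 0],
], yaw=[0, 0], claw=[5, 5])

```text
clock: 10.9
ee_pos: [0.5976, -0.2224, 0.218]
orientation: [0.702, 0.712, -0.0, -0.0]
contact_force: [-0.6, -0.4, -2.0]
width: 0.0112
```

>>> servo_tool([
  [0, 0, 0.4],
  [0, 0, 0],
], yaw=[0, 0], claw=[5, 5])

```text
clock: 11.1
ee_pos: [0.5977, -0.2224, 0.2179]
orientation: [0.702, 0.712, 0.0, 0.0]
contact_force: [-0.6, -0.1, -0.8]
width: 0.0115
```

>>> servo_tool([
  [0, 0, 0.4],
  [0, 0, 0],
], yaw=[0, 0], claw=[5, 5])

```text
clock: 11.3
ee_pos: [0.5977, -0.2224, 0.2179]
orientation: [0.702, 0.712, 0.0, 0.001]
contact_force: [-0.8, 0.8, 4.6]
width: 0.0114
```

>>> servo_tool([
  [0, 0, 0.4],
  [0, 0, 0],
], yaw=[0, 0], claw=[5, 5])

```text
clock: 11.5
ee_pos: [0.5978, -0.2224, 0.2178]
orientation: [0.702, 0.712, 0.0, 0.001]
contact_force: [-0.6, 0.7, 6.5]
width: 0.0112
```

>>> servo_tool([
  [0, 0, -1],
  [0, 0, -1.1],
  [0, 0, 0],
  [0, 0, 0],
], yaw=[0, 0, 0, 0], claw=[5, 5, 5, 5])

```text
clock: 11.9
ee_pos: [0.5975, -0.2224, 0.2185]
orientation: [0.702, 0.712, -0.0, -0.0]
contact_force: [-0.1, -0.1, -2.6]
width: 0.0115
```

```bash
python3 st.py; python3 st.py
```

```text
11.9 [ 0.59753 -0.22236  0.21845] [-0.13 -0.07 -2.62] [ 0.028 -0.016  0.01 ] [ 1.000e-02 -5.582e+01 -2.473e+01  0.000e+00  1.000e-02 -0.000e+00] 0.0115
11.9 [ 0.59753 -0.22236  0.21845] [-0.13 -0.07 -2.62] [ 0.028 -0.016  0.01 ] [ 1.000e-02 -5.582e+01 -2.473e+01  0.000e+00  1.000e-02 -0.000e+00] 0.0115
```

>>> servo_tool([
  [0, -0.5, 0],
  [0, 0, 0],
], yaw=[0, 0], claw=[5, 5])

```text
clock: 12.1
ee_pos: [0.597, -0.2224, 0.2187]
orientation: [0.702, 0.712, -0.0, -0.0]
contact_force: [0.2, 0.0, -1.2]
width: 0.0113
```

```bash
python3 st.py; python3 st.py
```

```text
12.1 [ 0.59703 -0.22238  0.21873] [ 0.17  0.   -1.17] [ 0.    -0.007  0.037] [-1.000e-02 -5.559e+01 -2.464e+01  0.000e+00 -0.000e+00 -0.000e+00] 0.0113
12.1 [ 0.59703 -0.22238  0.21873] [ 0.17  0.   -1.17] [ 0.    -0.007  0.037] [-1.000e-02 -5.559e+01 -2.464e+01  0.000e+00 -0.000e+00 -0.000e+00] 0.0113
```

>>> servo_tool([
  [0, -0.5, 0],
  [0, 0, 0],
], yaw=[0, 0], claw=[5, 5])

```text
clock: 12.3
ee_pos: [0.5967, -0.2224, 0.2189]
orientation: [0.702, 0.712, 0.0, 0.0]
contact_force: [0.0, -0.0, -3.0]
width: 0.011
```

```bash
python3 st.py; python3 st.py
```

```text
12.3 [ 0.59667 -0.22238  0.2189 ] [ 0.04 -0.03 -2.97] [ 0.023 -0.213  0.018] [-1.90e-01 -5.58e+01 -2.45e+01 -1.50e-01  2.10e-01 -1.00e-02] 0.011
12.3 [ 0.59667 -0.22238  0.2189 ] [ 0.04 -0.03 -2.97] [ 0.023 -0.213  0.018] [-1.90e-01 -5.58e+01 -2.45e+01 -1.50e-01  2.10e-01 -1.00e-02] 0.011
```

>>> servo_tool([
  [0, -0.4, 0],
  [0, 0, 0],
], yaw=[0, 0], claw=[5, 5])

```text
clock: 12.5
ee_pos: [0.5964, -0.2224, 0.2189]
orientation: [0.702, 0.712, 0.0, 0.0]
contact_force: [1.0, 0.6, -3.8]
width: 0.0113
```

```bash
python3 st.py
```

```text
12.5 [ 0.5964  -0.22239  0.21893] [ 0.98  0.55 -3.85] [-0.001 -0.521 -0.033] [-4.400e-01 -5.609e+01 -2.422e+01 -3.800e-01  5.800e-01 -1.000e-02] 0.0113
```

>>> servo_tool([
  [0, 1, 0],
  [0, 0.7, 0],
  [0, 0, 0],
  [0, 0, 0],
  [0, 0, 0],
  [0, 0, 0],
], yaw=[0, 0, 0, 0, 0, 0], claw=[5, 5, 5, 5, 5, 5])

```text
clock: 13.1
ee_pos: [0.5979, -0.2224, 0.2189]
orientation: [0.702, 0.712, -0.0, -0.0]
contact_force: [0.8, -0.8, -3.3]
width: 0.0109
```

```bash
python3 st.py
python3 - <<'E'
from h import *
import cv2
s,d,E=look("scene","s7");fs=[d["frame"].astype(float)]+[look("scene","s7b")[1]["frame"].astype(float) for _ in range(2)]
f=np.mean(fs,0);T=look("top","t7")[1]["frame"].astype(float)
a=cv2.resize(f[200:270,125:250],None,fx=6,fy=6,interpolation=cv2.INTER_CUBIC)
b=cv2.resize(f[90:310,100:480],(311,180),interpolation=cv2.INTER_AREA);c=cv2.resize(T[120:280,130:410],(315,180),interpolation=cv2.INTER_AREA)
pad=np.zeros((180,750,3));pad[:,:311]=b;pad[:,320:635]=c
cv2.imwrite("pics/m7.png",np.clip(np.vstack([a,pad])*1.6,0,255).astype(np.uint8))
sc=(d["intrinsics"],E);cc=lambda P:((proj(*sc,P)-[125,200])*6).round(1).tolist()
def P(p,q):
    k,n=np.cos(p[2]),np.sin(p[2]);return (np.array(q)*1e-3)@np.array([[k,-n,0],[n,k,0],[0,0,1]]).T+[p[0],p[1],0]
print("lid LL LR",cc(P([.5978,-.2229,.0141],[[6,-120,103],[6,120,103]])),"knuckle ends",cc(P([.50894,-.22412,.014],[[90,y,95] for y in(-110,-92,-68,-50,50,68,92,110)])))
E
```

```text
13.1 [ 0.59785 -0.22239  0.21891] [ 0.77 -0.84 -3.33] [-0.04  -0.049  0.02 ] [  0.   -55.71 -24.69  -0.     0.    -0.  ] 0.0109
13.1 pos [ 0.5979 -0.2224  0.2189] q [ 0.7021  0.7121 -0.     -0.    ] yang 0.81 F [ 0.77 -0.84 -3.33] T [-0.04  -0.049  0.02 ] w 0.0109 j [-0.54  0.55  1.05 -0.    1.54 -0.56]
13.15 pos [ 0.5979 -0.2224  0.2189] q [ 0.7021  0.7121 -0.     -0.    ] yang 0.81 F [-0.57  0.25 -1.74] T [-0.028 -0.073 -0.002] w 0.0113 j [-0.54  0.55  1.05 -0.    1.54 -0.56]
13.2 pos [ 0.5979 -0.2224  0.2189] q [ 7.021e-01  7.121e-01 -0.000e+00 -1.000e-04] yang 0.81 F [ 0.38  0.26 -3.34] T [-0.06  -0.011 -0.014] w 0.0112 j [-0.54  0.55  1.05 -0.    1.54 -0.56]
13.25 pos [ 0.5979 -0.2224  0.219 ] q [ 0.7021  0.7121 -0.      0.    ] yang 0.81 F [ 0.25 -0.16 -1.69] T [-0.04  -0.009  0.027] w 0.0115 j [-0.54  0.55  1.05 -0.    1.54 -0.56]
lid LL LR [[38.1, 309.2], [628.4, 282.1]] knuckle ends [[68.4, 312.4], [112.7, 310.3], [171.7, 307.6], [215.8, 305.6], [459.9, 294.4], [503.7, 292.4], [561.9, 289.7], [605.5, 287.7]]
```

View pics/m7.png

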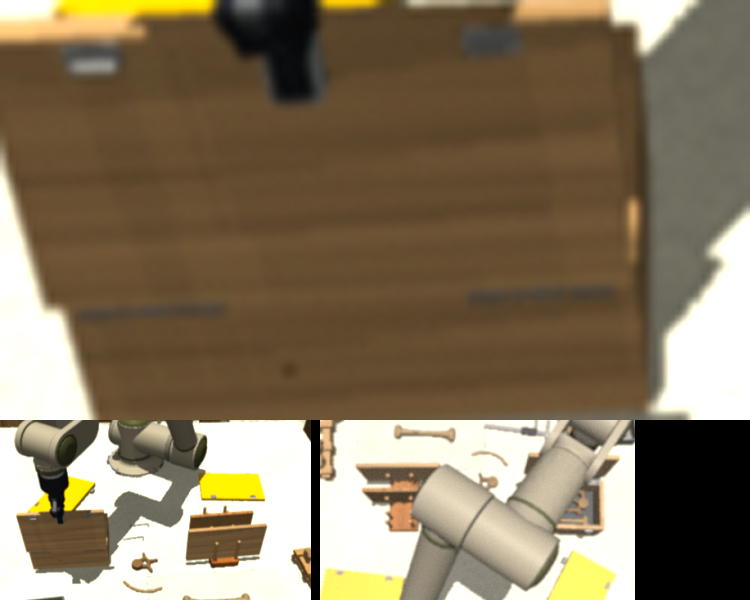

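At both hinges the grey line is continuous, (78–225) and (468–615), so the lid's knuckles fill the gaps, and the other things look undisturbed. A light sideways touch will confirm the 2 mm play is centred.

>>> servo_tool([
  [-0.7, 0, 0],
  [0, 0, 0],
], yaw=[0, 0], claw=[5, 5])

```text
clock: 13.5
ee_pos: [0.5979, -0.2232, 0.2189]
orientation: [0.702, 0.712, -0.0, 0.0]
contact_force: [0.4, -0.2, -2.4]
width: 0.0108
```

```bash
python3 st.py
```

```text
13.5 [ 0.5979  -0.22318  0.2189 ] [ 0.39 -0.18 -2.35] [-0.007  0.006 -0.014] [ 1.000e-02 -5.578e+01 -2.471e+01  0.000e+00  0.000e+00 -1.000e-02] 0.0108
```

>>> servo_tool([
  [-0.5, 0, 0],
  [0, 0, 0],
], yaw=[0, 0], claw=[5, 5])

```text
clock: 13.7
ee_pos: [0.5979, -0.2237, 0.2189]
orientation: [0.702, 0.712, -0.0, -0.0]
contact_force: [0.4, -0.5, -2.3]
width: 0.0111
```

```bash
python3 st.py
```

```text
13.7 [ 0.59791 -0.22365  0.21887] [ 0.36 -0.53 -2.29] [ 0.026 -0.001 -0.027] [-1.000e-02 -5.578e+01 -2.471e+01 -0.000e+00  0.000e+00 -1.000e-02] 0.0111
```

>>> servo_tool([
  [-0.4, 0, 0],
  [0, 0, 0],
], yaw=[0, 0], claw=[5, 5])

```text
clock: 13.9
ee_pos: [0.5979, -0.224, 0.2189]
orientation: [0.702, 0.712, -0.0, -0.0]
contact_force: [0.9, -0.2, -2.3]
width: 0.0113
```

```bash
python3 st.py
```

```text
13.9 [ 0.5979  -0.22403  0.2189 ] [ 0.93 -0.15 -2.3 ] [-0.003 -0.006  0.009] [ -0.   -55.79 -24.71   0.     0.    -0.  ] 0.0113
```

>>> servo_tool([
  [-0.4, 0, 0],
  [0, 0, 0],
], yaw=[0, 0], claw=[5, 5])

```text
clock: 14.1
ee_pos: [0.5979, -0.2244, 0.2189]
orientation: [0.702, 0.712, 0.0, -0.0]
contact_force: [-1.0, 0.4, -2.4]
width: 0.0113
```

```bash
python3 st.py
```

```text
14.1 [ 0.59794 -0.22439  0.2189 ] [-0.98  0.42 -2.36] [ 0.002  0.06  -0.005] [-1.100e-01 -5.581e+01 -2.475e+01 -5.000e-02 -2.000e-02 -0.000e+00] 0.0113
```

>>> servo_tool([
  [-0.4, 0, 0],
  [0, 0, 0],
], yaw=[0, 0], claw=[5, 5])

```text
clock: 14.3
ee_pos: [0.5979, -0.2246, 0.2189]
orientation: [0.702, 0.712, 0.0, -0.0]
contact_force: [0.1, 1.3, -2.4]
width: 0.0113
```

```bash
python3 st.py
```

```text
14.3 [ 0.59793 -0.2246   0.21888] [ 0.14  1.27 -2.39] [ 0.304  0.063 -0.038] [-5.700e-01 -5.580e+01 -2.492e+01 -2.900e-01 -1.600e-01 -1.000e-02] 0.0113
```

>>> servo_tool([
  [-0.4, 0, 0],
  [0, 0, 0],
], yaw=[0, 0], claw=[5, 5])

```text
clock: 14.5
ee_pos: [0.5979, -0.2249, 0.2188]
orientation: [0.702, 0.712, 0.0, -0.0]
contact_force: [0.3, 1.6, -2.2]
width: 0.0114
```

```bash
python3 st.py
```

```text
14.5 [ 0.59794 -0.22488  0.21883] [ 0.3   1.56 -2.22] [ 0.535  0.019 -0.056] [-1.340e+00 -5.583e+01 -2.521e+01 -6.500e-01 -3.600e-01 -2.000e-02] 0.0114
```

Contact came 2.0 mm to the side, so the original position was centred. Returning by the same 2.8 mm commanded.

>>> servo_tool([
  [1, 0, 0],
  [1, 0, 0],
  [0.8, 0, 0],
  [0, 0, 0],
  [0, 0, 0],
  [0, 0, 0],
  [0, 0, 0],
  [0, 0, 0],
], yaw=[0, 0, 0, 0, 0, 0, 0, 0], claw=[5, 5, 5, 5, 5, 5, 5, 5])

```text
clock: 15.3
ee_pos: [0.5979, -0.2224, 0.2189]
orientation: [0.702, 0.712, -0.0, -0.0]
contact_force: [0.0, -0.6, -2.6]
width: 0.011
```

```bash
python3 st.py
python3 - <<'E'
from h import *
import cv2
s,d,E=look("scene","s8");s,t,E=look("top","t8")
f=d["frame"]
# unmoved things: compare scene with start, outside arm/lid
a=cv2.absdiff(np.load("scene0.npz")["frame"],f).max(2)
for n,(x0,y0,x1,y1) in dict(cork_plain=(330,200,425,270),pins=(250,210,285,240),vert=(258,250,295,280),rib=(248,284,300,302),calip=(190,316,288,345),bone=(320,300,410,322)).items(): print(n,a[y0:y1,x0:x1].mean().round(1),(a[y0:y1,x0:x1]>40).sum())
c=np.vstack([cv2.resize(f[90:330,100:440],(680,480))])
cv2.imwrite("pics/m8.png",np.clip(c*1.3,0,255).astype(np.uint8))
E
```

```text
15.3 [ 0.5979  -0.22245  0.21888] [ 0.02 -0.59 -2.63] [ 0.029 -0.003 -0.034] [ -0.   -55.73 -24.7    0.     0.    -0.  ] 0.011
15.3 pos [ 0.5979 -0.2224  0.2189] q [ 0.7021  0.7121 -0.     -0.    ] yang 0.81 F [ 0.02 -0.59 -2.63] T [ 0.029 -0.003 -0.034] w 0.011 j [-0.54  0.55  1.05 -0.    1.54 -0.56]
15.35 pos [ 0.5979 -0.2224  0.2189] q [ 0.7021  0.7121 -0.      0.    ] yang 0.81 F [ 0.04 -0.46 -2.05] T [-0.042 -0.011 -0.025] w 0.0112 j [-0.54  0.55  1.05 -0.    1.54 -0.56]
cork_plain 13.7 317
pins 34.9 260
vert 13.2 0
rib 14.4 0
calip 13.8 0
bone 12.9 0
```

View pics/m8.png

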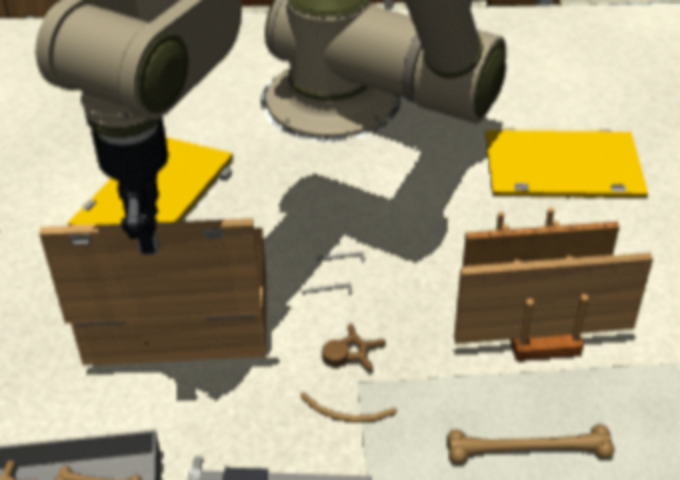

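The lid is upright in the hinges and everything else is in place. The image difference at the pins is the arm's shadow, and at the boards it is the removed lid. Wrist force is just the lid's weight, so I'm handing in.

```bash
python3 -c "
from rig import job_done;print(job_done())"
```

```text
the job is handed in; nothing more can be done
None
```

I lifted the lid straight out of the rack, carried it over the back of the case and lowered it upright so that its knuckles sit between the case's knuckles. The job was handed in at about 15.4 s of the 38 s, with the gripper still holding the lid still.

**Alignment by light touch:**
- **Height:** the lid's lower edge touched the case's knuckles, peaking at about 6.5 N. I raised it 1 mm from there.
- **Front to back:** the lid's knuckles met the case's back wall about 1 mm away, and I backed off by that. There was almost no twist, so both hinges met it together.
- **Side to side:** contact came 2.0 mm from the resting position, so the play is centred. I probed one side only.

**Last checks:**
- **Force:** the wrist force is about -2 to -3 N vertically, which is just the lid's weight, and the torques are near zero.
- **Hinges:** in the scene picture both hinges show as one unbroken line, so the lid's knuckles fill the gaps. I did not look along the pin holes themselves.
- **Other things:** the boards, pins, vertebra, rib, long bone and calipers show no movement. The pixel changes at the pins look like the arm's shadow, and those at the rack come from the missing lid.

**One disagreement:** the scene camera read about 3–4 mm off sideways against the wrist and top cameras. It shifted the lid and the case alike, and the touch checks settled it.

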